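# Slide the lid shut over the chuck key

### The arm

A 6-joint arm with a two-finger parallel gripper is mounted at the origin on a cart in front of the work surface, level with it; the furniture and walls round the work are solid. World frame = base frame: x ahead of the robot, y to its left, z up, the work surface at z = 0. Lengths are in m, angles in rad, forces in N, time in s.
With the tool pointing down it reaches from about 0.35 to 0.775 m from the base axis. Payload 7.3 kg.
Tool frame: the origin (TCP) lies midway between the tips of the shut fingers; the grasp point (between the pads) lies 19 mm behind it; z points along the fingers, y is the line along which they close (so a half turn about z gives the same grasp; the last joint's range is limited). The gripper opens to 92 mm and grips with 3 to 60 N. Pads are 19 mm wide; open, the fingers measure 130 mm over their backs; the gripper's body (75 mm by 190 mm) begins 47 mm behind the grasp point.
Start: joints at [1.037, 0.342, 1.524, -0, 1.275, -0.146], TCP at [0.199, 0.486, 0.227] pointing down, gripper open.
Joint ranges: [-2.53, 2.53], [-0.77, 2.02], [0.04, 2.7], [-1, 4.14], [0.28, 2.66], [-3.11, 3.11]. Speed limits (rad/s): [2.57, 2.57, 3.14, 3.14, 3.14, 3.14].

### API

Orientations are given as [roll, pitch, yaw] about the fixed x, y, z axes, in that order (R = Rz(yaw) Ry(pitch) Rx(roll)).
In Python, from cell import monitor, vision, workorder gives the robot as it stands.
- The arm moves only by the tool move_arm, never from a script. Its argument "rows" is a list of rows, each a list of 5 numbers: the shift along the world's x, y, z in mm, then the turn about the world's z in rad, then the closure, from -1 (fully open) to 1 (shut). A call has 1 to 12 rows; each row shifts and turns the commanded pose from where the row before left it; what a row does not reach is not made up. A row lasts 1/10 s, in which the tool goes at most 50 mm and 8.59 degrees, less where a joint would pass 70% of its speed; a pose out of reach is approached as far as the arm can. A call is refused whole if a number of a shift passes 50 or a number of a turn 0.15, either way. A call with a gripper value outside its range is refused whole. The fingers move at their own pace and stop on an object; "newtons" is the grip in N (left out, the last holds). Time passes only in rows, so rows that do not move let the fingers close. It gives the time, the measured TCP pose, the force, the opening and the grip force at its end, in the units of the state.
- monitor.observe(): the state, without advancing time (a new reading comes with each control period).
- vision.read_camera(name): name is "scene" or "top" or "wrist"; returns the picture (400x640x3 uint8, red, green, blue); there is no depth.
- vision.get_calibration(name): a dict with "K" (3x3 intrinsics, pixels), "k1" (the pictures are not rectified: a ray, as slopes to the right and down, at radius r is drawn at 1 + k1 r^2 times it, then the intrinsics apply), "T" (4x4, takes a point from camera to world coordinates); the wrist camera has in their place "mount" (4x4, takes a point from camera to tool coordinates, whose origin is the TCP and whose axes are the flange's). Camera axes: x right, y up, looking along -z (the intrinsics and any distortion apply to the point x, -y, -z); pixel columns grow to the right and rows downward; lengths in m; the calibration is good to about 2 mm. A picture is of the moment at which its call begins: read the wrist's pose just before it. get_calibration takes no time and is no camera call.
- workorder.hand_in(): hands the job in; it is judged then, once.
The state is a dict: "time": time; "qpos": joint angles; "qvel": joint speeds; "joint_efforts": joint torques, N m; "tool_pos": TCP position; "tool_rot": TCP orientation; "contact_force": force on the tool from outside, world axes, zero at the start; "torque": the same for the moment, N m; "opening": finger opening in m; "grip_force": force on a finger pad.
Only numpy, scipy, OpenCV 4.12 (cv2) and the standard library are available. Lean on these libraries where they do the work, as an engineer would, in place of code of your own. Each camera call takes 0.05 s, during which the arm holds its last target. There are 200 camera calls.

### The job

Two alike wooden boxes with sliding lids stand open on the bench. Slide the lid of the one that holds the black chuck key fully home, with the key still inside, so that no shavings get in; leave the lid of the other box as it is.

Things in the scene. Friction and masses are not known exactly. Their poses are not given: they have to be found in the camera images.
- chuck_key: Black steel T-shaped chuck key of the lathe, 70 x 70 x 12 mm, lying loose in the box whose lid is to be closed, in the part left uncovered. Origin: centre of its underside. (The lathe, 225 mm high, stands on the bench to the right of the boxes, from about y = -0.13 m on: pass above or round it.)
- key_box_lid (a joint): Plywood lid (124 x 93 x 5 mm) of the box that holds the chuck key. Value: how far it is open, m; 0 = home against the wall near the robot, 0.1 = furthest open; starts 0.065 to 0.095 open. It stays where it is left; friction about 2 N. The box: pale wood, 130 mm long (slide direction), 100 wide, 51 high, screwed to the bench; with the lid home, the bar is 35 mm beyond the box's centre.
- key_box_bar (a point): Centre of the dark pull bar on that lid, moving with it, 56 mm over the bench. Bar 14 mm along point x (slide direction), 50 along y, 22 high. Lid top: flat, 11 mm below the point, reaching 30 mm towards point +x, 94 towards -x; box sides, 42 mm off in y, stand 5 mm above it. The lid closes towards point -x (level, towards the robot, within 25 degrees of world -x); z up.
- other_box_bar (a point): Centre of the same pull bar on the lid of the other, alike box, which holds a brown sanding block (52 x 68 x 24 mm) and is to be left alone. Axes as for the first.
There are look-alikes about, which are no part of the job. What is shaped like the chuck_key but blue is not meant.

How it is judged:
At the end, for the whole second after the job is handed in: The lid of the box with the chuck key is within 10 mm of home, the key lies inside under it, and the other box's lid is within 15 mm of where it started (value of joint key_box_lid below 0.01 m and x of chuck_key in the frame of key_box_bar between -0.11 and 0 m and y of chuck_key in the frame of key_box_bar between -0.045 and 0.045 m and z of chuck_key in the frame of key_box_bar below -0.02 m and distance of other_box_bar from where it was at the start of the episode below 0.015 m); the robot touches nothing.
It fails at once if the other box's lid is moved by more than 15 mm (distance of other_box_bar from where it was at the start of the episode above 0.015 m).
It also fails if it takes over 35 s, if anything falls off the work surface, if the arm or the gripper's body presses on something with over 40 N, if the wrist force passes 120 N, or if a joint passes its speed limit or range.

## Working session

There is one attempt and no reset: what is moved stays moved. The work goes in short steps, Python scripts to look and compute and a tool call to move; the robot and the scene stay as the last step left them, time stands still between calls to the robot, and variables do not carry over. Pictures are saved under pics/ and viewed, at most 10 in all, crops included, and the job is handed in when it is done.

Besides the shell and the picture viewer there is one more tool, called after ">>>" as name([rows], argument=value, ...), one row to a line, values as JSON. move_arm: Moves the arm, as the interface text tells. Its arguments: {"type":"object","properties":{"rows":{"type":"array","items":{"type":"array","items":{"type":"number"}}},"newtons":{"type":"number"}},"required":["rows"]}

```bash
mkdir -p pics
cat > h.py <<'E'
import numpy as np, cv2
from cell import monitor, vision, workorder
from scipy.spatial.transform import Rotation as R
def cam(name):
    c=vision.get_calibration(name)
    if 'T' in c: return c, np.array(c['T'])
    s=monitor.observe(); T=np.eye(4); T[:3,:3]=R.from_euler('xyz',s['tool_rot']).as_matrix(); T[:3,3]=s['tool_pos']
    return c, T@np.array(c['mount'])
def snap(name,f):
    p=vision.read_camera(name); cv2.imwrite(f,cv2.cvtColor(p,cv2.COLOR_RGB2BGR)); return p
def pix2w(name,uv,z,CT=None):
    c,T=CT or cam(name); K=np.array(c['K'],float)
    uv=np.array(uv,float).reshape(-1,1,2)
    n=cv2.undistortPoints(uv,K,np.array([c['k1'],0,0,0.]))[:,0]
    d=np.c_[n[:,0],-n[:,1],-np.ones(len(n))]@T[:3,:3].T
    o=T[:3,3]; return o+d*((np.array(z)-o[2])/d[:,2])[:,None]
E
python3 - <<'E'
from h import *
snap('scene','pics/s.png');snap('top','pics/t.png')
print(cam('top')[1],cam('scene')[1]);print(monitor.observe())
E
```

```text
[[-0.00915621  0.98784494 -0.15517261  0.31064921]
 [-0.99992497 -0.01030787 -0.00661878  0.21123827]
 [-0.00813782  0.15510036  0.9878652   0.8997481 ]
 [ 0.          0.          0.          1.        ]] [[-0.64418729  0.30259815 -0.70246501 -0.29402863]
 [-0.76454228 -0.28153714  0.57983785  0.81658539]
 [-0.02231213  0.91058838  0.41271173  0.51493339]
 [ 0.          0.          0.          1.        ]]
{'time': 0.1, 'qpos': array([ 1.03696961e+00,  3.42632402e-01,  1.52491250e+00, -4.77776402e-05,
        1.27537654e+00, -1.46026109e-01]), 'qvel': array([ 0.0005228 , -0.0011745 , -0.00150952,  0.00192119, -0.00109553,
        0.00138123]), 'joint_efforts': array([ 9.05940869e-04, -4.32004809e+01, -2.44694424e+01,  7.18954951e-02,
        5.26627118e-02, -7.40117343e-05]), 'tool_pos': array([0.19835406, 0.4857047 , 0.22612831]), 'tool_rot': array([-3.14027136e+00, -1.48145653e-04,  2.75380589e+00]), 'contact_force': array([-0.81578367,  0.86815182, -0.88625098]), 'torque': array([ 0.00803587, -0.00103681, -0.00640351]), 'grip_force': 0.0, 'opening': 0.09169734566405666}
```

View pics/t.png

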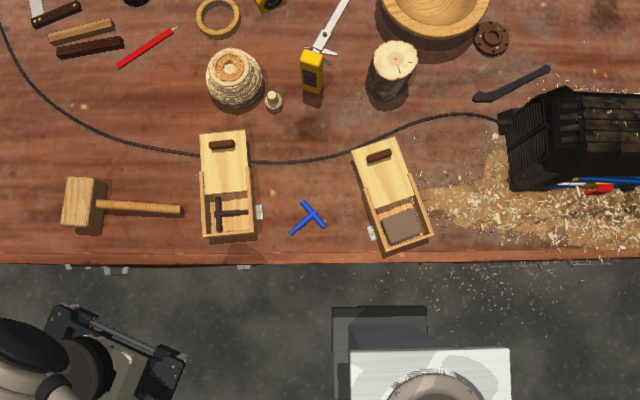

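View pics/s.png

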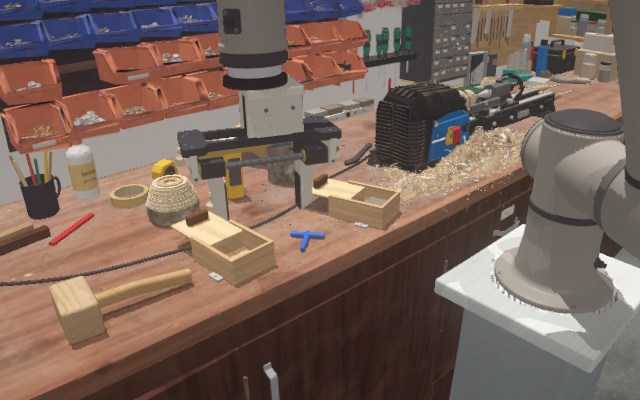

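The top view shows the black key in the left box (key about (228,213), bar about (222,145)). The right box (bar (378,156)) holds the sanding block, and the blue T lies between the two boxes. I'll measure next.

Run:
```python
from h import *
p=cv2.imread('pics/t.png')[115:260,180:300]
cv2.imwrite('pics/tc.png',cv2.resize(p,None,fx=4,fy=4,interpolation=cv2.INTER_CUBIC))
w=pix2w('top',[(222,143),(200,136),(247,131),(203,238),(254,232),(228,213),(378,154)],[.067,.05,.05,.051,.051,.015,.067])
print(w.round(4))
```

```text
[[0.5533 0.4026 0.067 ]
 [0.5735 0.4514 0.05  ]
 [0.5822 0.3571 0.05  ]
 [0.3701 0.4385 0.051 ]
 [0.381  0.34   0.051 ]
 [0.4226 0.3986 0.015 ]
 [0.5276 0.1005 0.067 ]]
```

View pics/tc.png

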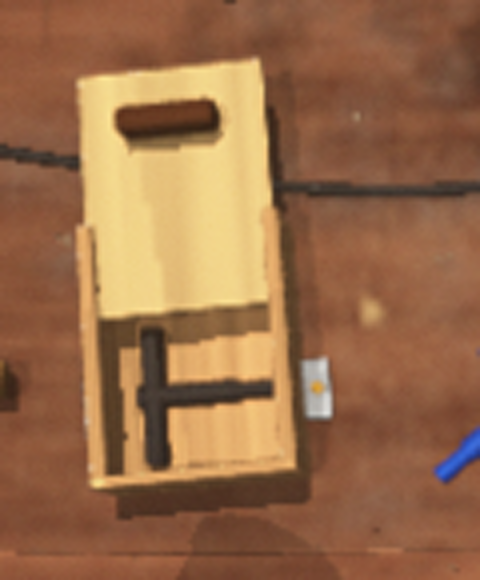

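The near edge and the lid corners agree on a box yaw of about 0.1. The bar is at about (0.553, 0.403), which is about 78 mm open and in range. Next I go above a point behind the bar with the fingers shut, and look.

>>> move_arm([
  [38,-8,0,0.049,1],
  [38,-8,0,0.049,1],
  [38,-8,0,0.049,1],
  [38,-8,0,0.049,1],
  [38,-8,0,0.049,1],
  [38,-8,0,0.049,1],
  [38,-8,0,0.049,1],
  [38,-8,0,0.049,1],
  [38,-8,0,0.049,1],
  [44,-8,0,0.049,1],
  [0,0,0,0,1],
  [0,0,0,0,1],
], newtons=20)

```text
time: 1.3
tool_pos: [0.5848, 0.4053, 0.225]
tool_rot: [-3.141, -0.003, -3.041]
contact_force: [-0.8, 0.1, -0.5]
opening: 0.0021
grip_force: 0.0
```

Run:
```python
from h import *
s=monitor.observe();print(s['tool_pos'],s['tool_rot'],s['opening'],s['contact_force'])
snap('wrist','pics/w.png');print(cam('wrist')[1].round(3))
```

```text
[0.58479253 0.40532268 0.22498551] [-3.14094899e+00 -2.59204585e-03 -3.04145625e+00] 0.0021454225331140418 [-0.75109433  0.10765787 -0.50008933]
[[-0.102 -0.956 -0.276  0.51 ]
 [ 0.995 -0.098 -0.028  0.398]
 [-0.    -0.277  0.961  0.383]
 [ 0.     0.     0.     1.   ]]
```

View pics/w.png

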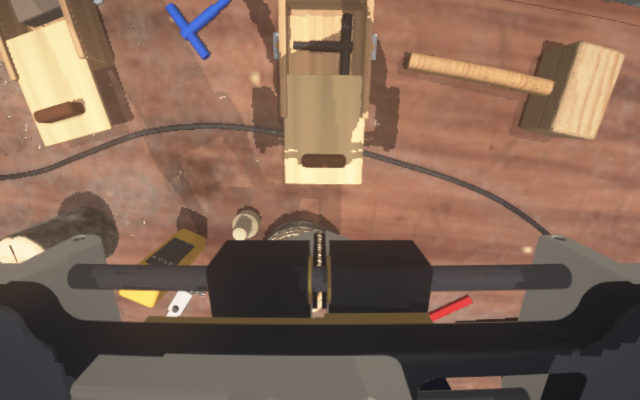

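The wrist view shows the bar at (323,161), the lid's far edge at row 183 and columns 286–362, and the key inside at (347,45). The tool is square to the lid.

Run:
```python
from h import *
print(pix2w('wrist',[(323,159),(323,166),(286,184),(362,183),(285,76),(361,75)],[.067,.056,.045,.045,.045,.045]).round(4))
```

```text
[[0.552  0.4069 0.067 ]
 [0.5616 0.408  0.056 ]
 [0.5899 0.3658 0.045 ]
 [0.5791 0.4579 0.045 ]
 [0.4673 0.3557 0.045 ]
 [0.4576 0.4396 0.045 ]]
```

>>> move_arm([
  [6,4,-25,0,1],
  [0,0,-30,0,1],
  [0,0,-30,0,1],
  [0,0,-30,0,1],
  [0,0,-20,0,1],
  [0,0,-15,0,1],
  [0,0,-10,0,1],
  [0,0,-10,0,1],
  [0,0,0,0,1],
  [0,0,0,0,1],
])

```text
time: 2.35
tool_pos: [0.5908, 0.4103, 0.0574]
tool_rot: [3.141, 0.001, -3.039]
contact_force: [0.5, -0.4, 0.4]
opening: 0.0007
grip_force: 0.0
```

>>> move_arm([
  [-6,-1,-1,0,1],
  [-6,-1,-1,0,1],
  [-8,-1,0,0,1],
  [-10,-1,0,0,1],
  [-10,-1,0,0,1],
  [-10,-1,0,0,1],
  [-10,-1,0,0,1],
  [-10,-1,0,0,1],
  [-6,-1,0,0,1],
  [-4,0,0,0,1],
  [0,0,0,0,1],
])

```text
time: 3.45
tool_pos: [0.5099, 0.4009, 0.0549]
tool_rot: [-3.141, -0.001, -3.039]
contact_force: [-0.5, -0.1, 0.6]
opening: 0.0004
grip_force: 0.0
```

>>> move_arm([
  [-3,0,0,0,1],
  [-3,-1,0,0,1],
  [-3,0,0,0,1],
  [-2,0,0,0,1],
  [-2,0,0,0,1],
])

```text
time: 3.95
tool_pos: [0.4974, 0.3997, 0.0547]
tool_rot: [-3.141, -0.0, -3.039]
contact_force: [1.3, -0.5, 0.3]
opening: 0.0001
grip_force: 0.8
```

Run:
```python
from h import *
print(monitor.observe()['contact_force'])
p=snap('top','pics/t2.png')[100:280,170:450]; cv2.imwrite('pics/t2c.png',cv2.resize(p[:,:,::-1],None,fx=2.8,fy=2.8,interpolation=cv2.INTER_CUBIC))
```

```text
[ 1.29493786 -0.46767837  0.28126923]
```

View pics/t2c.png

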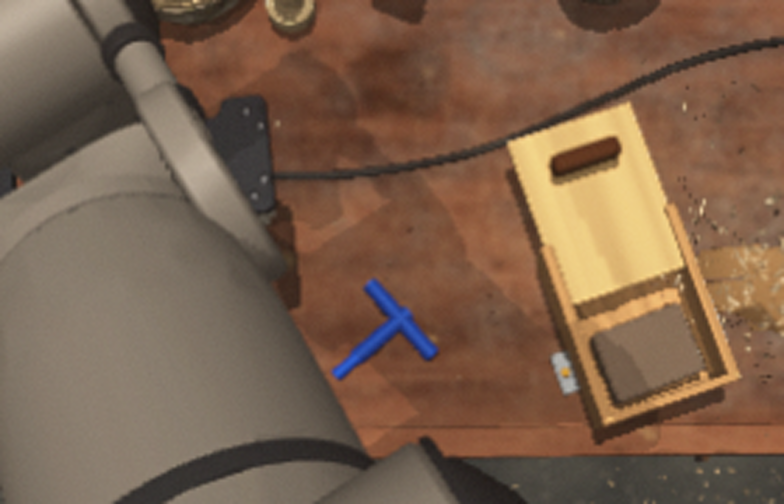

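The arm hides the key box, and the other box has not moved. The force (about 2 N) shows the lid is sliding, so I push on gently until the force rises.

>>> move_arm([
  [-2,0,0,0,1],
  [-2,0,0,0,1],
  [-1,0,0,0,1],
  [0,0,0,0,1],
])

```text
time: 4.4
tool_pos: [0.4958, 0.3999, 0.0549]
tool_rot: [3.141, 0.007, -3.04]
contact_force: [12.0, -2.0, -6.0]
opening: 0.0004
grip_force: 6.0
```

The force rose to 12 N at about the expected home position. I'll back off, lift and check.

>>> move_arm([
  [10,1,0,0,1],
  [10,1,0,0,1],
  [0,0,20,0,1],
  [0,0,40,0,1],
  [10,0,40,0,1],
  [30,0,40,0,1],
  [30,0,30,0,1],
  [0,0,0,0,1],
  [0,0,0,0,1],
])

```text
time: 5.3
tool_pos: [0.5828, 0.4019, 0.2244]
tool_rot: [3.141, -0.001, -3.04]
contact_force: [-1.3, 0.1, -0.6]
opening: 0.0002
grip_force: 0.0
```

Run:
```python
from h import *
s=monitor.observe();print(s['tool_pos'],s['contact_force'])
snap('wrist','pics/w2.png')
```

```text
[0.58278447 0.40193455 0.22439259] [-1.26490505  0.12412998 -0.63899692]
```

View pics/w2.png

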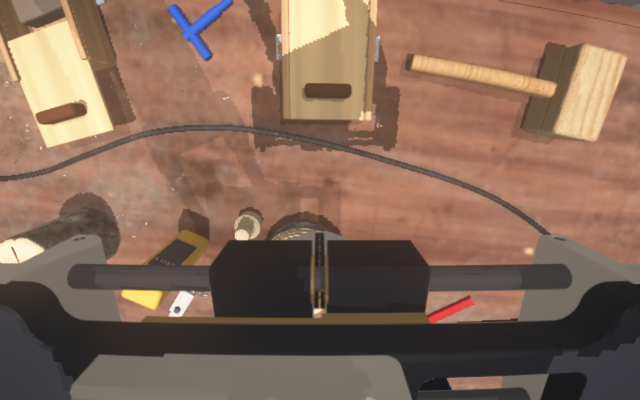

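The lid's far edge (row 120) is flush with the ends of the box sides (about row 121), and the bar is at (328,91). The lid is home, the other box is unchanged and the arm is clear.

Run:
```python
from h import *
print(pix2w('wrist',[(328,88),(283,120),(372,121)],[.067,.045,.051]).round(4))
print(workorder.hand_in())
```

```text
[[0.4752 0.3999 0.067 ]
 [0.5125 0.353  0.045 ]
 [0.5031 0.4533 0.051 ]]
the job is handed in; nothing more can be done
None
```

The lid of the box with the black chuck key is pushed home: its edge is flush with the box ends and its bar is at the expected position. The key was in the box before closing, the other box's lid looked unmoved, and I handed the job in with the arm clear; no verdict came back.

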